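Punch-mark the disc in the green tray through its guide bush

TASK

Take the automatic punch out of its stand, set its nose down inside the brass guide bush in the green tray, and press straight down, gently, until the punch's spring trips and the force gives way; stop there, without ramming the punch on against its end stop. Then put the punch back upright in its stand, fully down, and let go of it. Do not put the punch on the disc in the purple tray, and leave the jar and the plaster model where they are.

Things in the scene. Friction and masses are not known exactly. Their poses are not given: they have to be found in the camera images.
- punch_grip (a point): Automatic punch, about 0.3 kg, upright in its stand at the start. This is its grip point: on its axis, at the centre of its round dark steel neck (18 mm diameter, 54 mm long, red cap at the top end). z axis along the punch, from nose to cap. The neck's lower end, on the red flange, is 27 mm below this point.
- punch_flange (a point): Centre of the upper face of the punch's red flange (38 mm diameter, 7 mm thick), below the neck; fingertips can bear on it when pressing down. Under the flange is a steel barrel (26 mm diameter, 28 mm long), from which 32 mm of brass nose stand out at rest.
- punch_nose: Sliding brass nose of the punch, 7 mm diameter, tapered to a 3 mm point; origin at the tip, z along the punch, upward. Out at rest, the tip is 94 mm below punch_grip. Pushing it in takes 3 N at first and 1.6 N more per mm; at about 6 mm and 12 N the punch trips and the force drops at once to about 5 N. Then it climbs again, to a hard stop 12.5 mm in. It springs out when unloaded. Over 25 N spoils the work.
- punch_pin (a point): Top of the thin green trip pin (6 mm diameter) in the middle of the punch's cap. At rest it stands 2 mm out of the cap, 29 mm above punch_grip; when the punch trips it jumps up by about 6 mm and stays up (at least 3 mm up counts as tripped) until the nose is unloaded, when it drops back.
- stand_mouth (a point): The punch's stand: a white upright round tube, 68 mm outside diameter, 66 mm high, fixed to the bench. This point is the centre of its open mouth at the top. The hole is 31 mm in diameter and goes all the way down. With the punch fully down, its flange rests on the mouth and punch_grip is 34 mm above this point.
- green_centre (a point): Centre of the inner floor of the green plastic tray (130 x 130 mm, walls 34 mm high, fixed), 4 mm above the bench. In the tray lies a round metal disc, 98 mm diameter, with a brass guide bush in its middle, straight above this point. Unknown packing lies under the disc: its upper face is anywhere from 8 to 26 mm above this point, to be found by feel.
- green_bush_axis (a point): A point in the air on the vertical axis of the green tray's brass guide bush, 45 mm above the bench, above the bush in every case. The bush is a ring fixed to the disc: 30 mm outside diameter, 11 mm bore, 10 mm high above the disc's upper face. The bore ends on the disc's face, the place to be marked.
- purple_centre (a point): The same point of the purple tray, which has the same size and holds a like disc and bush. Not to be marked.
- jar: Bystander: a small round jar, 56 mm diameter, 75 mm high; origin at the centre of its underside.
- model: Bystander: a plaster dental model, 58 x 64 x 27 mm; origin at the centre of its underside.
There are look-alikes about, which are no part of the job. What is shaped like the part that bears punch_grip but blue is not meant.

How it is judged:
By the outcome, as a careful person would: the job done as asked, in the order asked, and still so for the second after the job is handed in, with the robot touching nothing.
It also fails if it takes over 64 s, if anything falls off the work surface, if the arm or the gripper's body presses on something with over 40 N, if the wrist force passes 120 N, or if a joint passes its speed limit or range.

ROBOT

A 6-joint arm with a two-finger parallel gripper is mounted at the origin on the work surface. World frame = base frame: x ahead of the robot, y to its left, z up, the work surface at z = 0. Lengths are in mm, angles in degrees, forces in N, time in s.
With the tool pointing down it reaches from about 275 to 750 mm from the base axis. Payload 10.2 kg.
Tool frame: the origin (TCP) lies midway between the tips of the shut fingers; the grasp point (between the pads) lies 19 mm behind it (ctrl.tcp_to_grasp is the distance from the TCP to the grasp point, in mm); z points along the fingers, y is the line along which they close (so a half turn about z gives the same grasp; the last joint's range is limited). The gripper opens to 85 mm and grips with 20 to 120 N. Pads are 22 mm wide; open, the fingers measure 114 mm over their backs; the gripper's body (76 mm by 85 mm) begins 54 mm behind the grasp point. The pads swing forward as they close: fully open they stand 13 mm farther back than shut.
Start: joints at [-80.409, 17.928, 85.812, -0, 76.261, -12.8], TCP at [199.975, -485.429, 208.294] pointing down, gripper open.
Joint ranges: [-168.41, 168.41], [-55.51, 124.54], [10.69, 146.95], [-70.63, 250.63], [1, 178], [-165.06, 165.06]. Speed limits (degrees/s): [136.94, 136.94, 172.46, 180, 180, 180].

INTERFACE

Orientations are given as [roll, pitch, yaw] about the fixed x, y, z axes, in that order (R = Rz(yaw) Ry(pitch) Rx(roll)).
In Python, from plant import ctrl gives the robot as it stands.
- The arm moves only by the tool servo_tool, never from a script. Its argument "increments" is a list of rows, each an object with "linear": the shift along the tool's x, y, z in cm, a list of three; "twist": the turn, a rotation vector about the tool's x, y, z in degrees, a list of three; "jaw": the opening in per cent of the stroke, from 0 (shut) to 100 (fully open). A call has 1 to 12 rows; each row is the pose to reach, as a shift and turn from the pose commanded when the call began, along the tool's axes at that moment; what a row does not reach only later rows make up. A row lasts 1/8 s, in which the tool goes at most 62.5 mm and 10.7 degrees, less where a joint would pass 70% of its speed; a pose out of reach is approached as far as the arm can. A call with a gripper value outside its range is refused whole. The fingers move at their own pace and stop on an object; "squeeze" is the grip in N (left out, the last holds). Time passes only in rows, so rows that repeat a pose let the fingers close. It gives the time, the measured TCP pose, the force, the opening and the grip force at its end, in the units of the state.
- ctrl.get_state(): the state, without advancing time (a new reading comes with each control period).
- ctrl.read_camera(name): name is "scene" or "top" or "wrist"; returns a dict with "img" (384x512x3 uint8, blue, green, red), "intrinsics" (3x3 intrinsics, pixels), "k1" (the pictures are not rectified: a ray, as slopes to the right and down, at radius r is drawn at 1 + k1 r^2 times it, then the intrinsics apply), "world_from_camera" (4x4, takes a point from camera to world coordinates); the wrist camera has in their place "T_tool_cam" (4x4, takes a point from camera to tool coordinates, whose origin is the TCP and whose axes are the flange's). Camera axes: x right, y up, looking along -z (the intrinsics and any distortion apply to the point x, -y, -z); pixel columns grow to the right and rows downward; lengths in mm; the calibration is good to about 2 mm. A picture is of the moment at which its call begins: read the wrist's pose just before it. There is no depth.
- ctrl.sign_off(): hands the job in; it is judged then, once.
The state is a dict: "t": time; "joint_positions": joint angles; "dq": joint speeds; "joint_efforts": joint torques, N m; "ee_pos": TCP position; "ee_rot": TCP orientation; "wrist_force": force on the tool from outside, world axes, zero at the start; "moment": the same for the moment, N m; "gripper_width": finger opening in mm; "finger_force": force on a finger pad.
Only numpy, scipy, OpenCV 4.12 (cv2) and the standard library are available. Lean on these libraries where they do the work, as an engineer would, in place of code of your own. Each camera call takes 0.05 s, during which the arm holds its last target. There are 200 camera calls.

## Working session

There is one attempt and no reset: what is moved stays moved. The work goes in short steps, Python scripts to look and compute and a tool call to move; the robot and the scene stay as the last step left them, time stands still between calls to the robot, and variables do not carry over. Pictures are saved under pics/ and viewed, at most 10 in all, crops included, and the job is handed in when it is done.

Besides the shell and the picture viewer there is one more tool, called after "Request:" by a JSON object that holds its "method" and its "body", one argument or row to a line. servo_tool: Moves the arm, as the interface text tells. Its arguments: {"type":"object","properties":{"increments":{"type":"array","items":{"type":"object","properties":{"linear":{"type":"array","items":{"type":"number"}},"twist":{"type":"array","items":{"type":"number"}},"jaw":{"type":"number"}}}},"squeeze":{"type":"number"}},"required":["increments"]}

```bash
mkdir -p pics; ls; cat > h.py <<'E'
import numpy as np, cv2
from plant import ctrl
from scipy.spatial.transform import Rotation as R
def tool():
    s=ctrl.get_state(); T=np.eye(4); T[:3,:3]=R.from_euler('xyz',s['ee_rot'],degrees=True).as_matrix(); T[:3,3]=s['ee_pos']; return T
def cam(n):
    T=tool(); c=ctrl.read_camera(n)
    c['W']=T@np.array(c['T_tool_cam']) if n=='wrist' else np.array(c['world_from_camera'])
    c['K']=np.array(c['intrinsics']); return c
def ray(c,uv):
    K=c['K']; d=np.array([(uv[0]-K[0,2])/K[0,0],(uv[1]-K[1,2])/K[1,1]]); s=d.copy()
    for _ in range(20): s=d/(1+c['k1']*(s@s))
    v=c['W'][:3,:3]@np.array([s[0],-s[1],-1]); return c['W'][:3,3],v/np.linalg.norm(v)
def onz(c,uv,z):
    o,v=ray(c,uv); return o+v*(z-o[2])/v[2]
def proj(c,p):
    q=np.linalg.inv(c['W'])@np.append(p,1); s=np.array([q[0],-q[1]])/-q[2]; s=s*(1+c['k1']*(s@s))
    return c['K'][:2,:2]@s+c['K'][:2,2]
def cross(a,ua,b,ub):
    o1,v1=ray(a,ua);o2,v2=ray(b,ub); t=np.linalg.lstsq(np.c_[v1,-v2],o2-o1,rcond=None)[0]
    p,q=o1+v1*t[0],o2+v2*t[1]; return (p+q)/2,np.linalg.norm(p-q)
def toolstep(p):  # world target TCP -> cm in tool axes
    T=tool(); return T[:3,:3].T@(np.array(p)-T[:3,3])/10
E
python3 - <<'E'
from h import *
ims=[]
for n in ['scene','top']:
    c=cam(n); cv2.imwrite(f'pics/{n}0.png',c['img']); print(n,c['W'].round(3),c['K'],c['k1'])
print(ctrl.get_state()); print(ctrl.tcp_to_grasp)
E
```

```text
pics
scene [[-2.50000e-01 -6.52000e-01  7.16000e-01  9.87709e+02]
 [ 9.68000e-01 -1.68000e-01  1.85000e-01  1.28173e+02]
 [-1.00000e-03  7.39000e-01  6.73000e-01  5.52083e+02]
 [ 0.00000e+00  0.00000e+00  0.00000e+00  1.00000e+00]] [[377.54162632   0.         253.68522691]
 [  0.         377.54162632 186.1010172 ]
 [  0.           0.           1.        ]] -0.02097976661034237
top [[-2.000000e-03  9.960000e-01 -8.600000e-02  4.510430e+02]
 [-1.000000e+00 -2.000000e-03 -2.000000e-03 -1.857000e+00]
 [-2.000000e-03  8.600000e-02  9.960000e-01  1.011976e+03]
 [ 0.000000e+00  0.000000e+00  0.000000e+00  1.000000e+00]] [[393.59958785   0.         260.87459875]
 [  0.         393.59958785 190.8967499 ]
 [  0.           0.           1.        ]] -0.10806939155907573
{'t': 0.1, 'joint_positions': array([-8.04080341e+01,  1.79579450e+01,  8.58489834e+01, -1.20492200e-03,
        7.62596607e+01, -1.27992894e+01]), 'dq': array([ 0.04418947, -0.13489236, -0.15034242, -0.02639791, -0.07970703,
        0.00076092]), 'joint_efforts': array([ 2.83941379e-03, -4.12902260e+01, -2.60142410e+01, -1.63462992e-04,
        3.05597183e-03,  8.19463708e-06]), 'ee_pos': array([ 199.93405923, -485.17260945,  207.78149056]), 'ee_rot': array([-1.79934806e+02, -1.36108918e-02,  2.23915344e+01]), 'wrist_force': array([ 0.73797243, -1.1256232 , -0.08432985]), 'moment': array([ 0.01819749, -0.04526741,  0.02866942]), 'finger_force': 0.0, 'gripper_width': 85.2672899146717}
18.700000000000003
```

View pics/scene0.png

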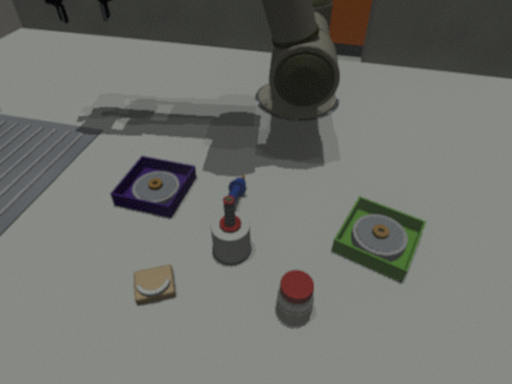

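View pics/top0.png

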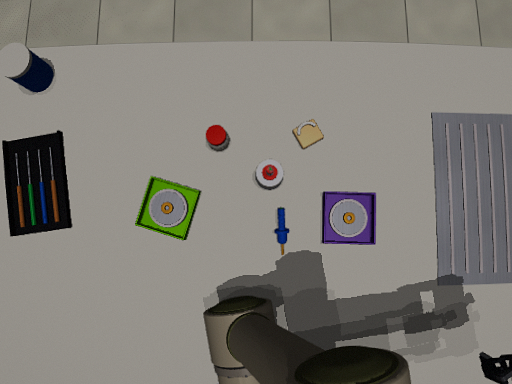

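The scene picture shows the punch in its white stand at (230,225), with the green tray at (380,236), purple tray at (155,186), jar at (296,295), model at (154,284) and the blue look-alike at (237,188). In the top view the stand is at (269,174), the green bush at (167,208), the jar at (217,136) and the model at (308,133).

```bash
python3 - <<'E'
from h import *
C={n:cam(n) for n in ['scene','top']}
def blobs(c,lo,hi,box,amin=6):
    h=cv2.cvtColor(c['img'],cv2.COLOR_BGR2HSV); 
    m=cv2.inRange(h,lo,hi) if lo[0]<=hi[0] else cv2.inRange(h,(lo[0],)+lo[1:],(180,)+hi[1:])|cv2.inRange(h,(0,)+lo[1:],hi)
    k=np.zeros_like(m); x0,y0,x1,y1=box; k[y0:y1,x0:x1]=m[y0:y1,x0:x1]
    n,l,s,ce=cv2.connectedComponentsWithStats(k)
    return [(s[i].tolist(),ce[i].round(1)) for i in range(1,n) if s[i][4]>=amin],k
t,s=C['top'],C['scene']
print('red top',blobs(t,(172,130,50),(8,255,255),(240,150,300,200))[0])
print('red scene',blobs(s,(172,130,40),(8,255,255),(200,180,265,270))[0])
print('bush top',blobs(t,(8,120,60),(25,255,255),(130,170,205,245))[0])
print('bush scene',blobs(s,(8,120,40),(25,255,255),(330,195,430,280))[0])
b,_=blobs(t,(8,120,60),(25,255,255),(130,170,205,245),20)
for z in (20,30): print('bush onz',[onz(t,x[1],z).round(1) for x in b])
for n,box in (('top',(120,165,215,250)),('scene',(320,190,440,285))):
    c=C[n]; g,m=blobs(c,(40,100,30),(75,255,255),box,50); print(n,g)
    cs=cv2.findContours(m,0,2)[0]; q=max(cs,key=cv2.contourArea); r=cv2.minAreaRect(q); print(r,[onz(c,p,38).round(1) for p in cv2.boxPoints(r)], onz(c,r[0],38).round(1))
g,m=blobs(t,(0,0,150),(180,60,255),(250,155,290,195)); print('white',g,[onz(t,x[1],66).round(1) for x in g])
for n in C: cv2.imwrite(f'pics/x{n}.png',0*C[n]['img'])
a=cv2.resize(t['img'][145:200,240:300],None,fx=6,fy=6,interpolation=2); b=cv2.resize(s['img'][185:270,195:265],None,fx=5,fy=5,interpolation=2)
H=max(a.shape[0],b.shape[0]); P=lambda i:cv2.copyMakeBorder(i,0,H-i.shape[0],0,0,0)
cv2.imwrite('pics/crop1.png',np.hstack([P(a),P(b)]))
E
```

```text
red top [([262, 165, 15, 15, 152], array([269.3, 172.2]))]
red scene [([224, 198, 8, 7, 24], array([226.8, 201.5])), ([220, 217, 20, 14, 136], array([229.9, 225. ]))]
bush top [([161, 202, 12, 12, 95], array([166.5, 207.5]))]
bush scene [([374, 226, 14, 11, 76], array([380.5, 230.8]))]
bush onz [array([495.1, 239.5,  20. ])]
bush onz [array([494.6, 237.1,  30. ])]
top [([135, 176, 65, 64, 1441], array([167.1, 207.2]))]
((167.35231018066406, 207.67262268066406), (52.73501968383789, 52.257781982421875), 17.35402488708496) [array([451.1, 315.9,  38. ]), array([576.4, 278.8,  38. ]), array([536.4, 150.7,  38. ]), array([412.7, 188.3,  38. ])] [493.8 233.   38. ]
scene [([335, 198, 90, 76, 1297], array([380. , 242.2])), ([362, 199, 59, 24, 111], array([393.1, 210.9]))]
((377.18389892578125, 237.07754516601562), (78.29178619384766, 61.71000671386719), 20.65890884399414) [array([570.5, 153.3,  38. ]), array([416.9, 179.9,  38. ]), array([458. , 315.5,  38. ]), array([596.9, 272.6,  38. ])] [516.5 231.1  38. ]
white [([250, 155, 40, 40, 1068], array([270.3, 173.4]))] [array([575.4, -23.1,  66. ])]
```

View pics/crop1.png

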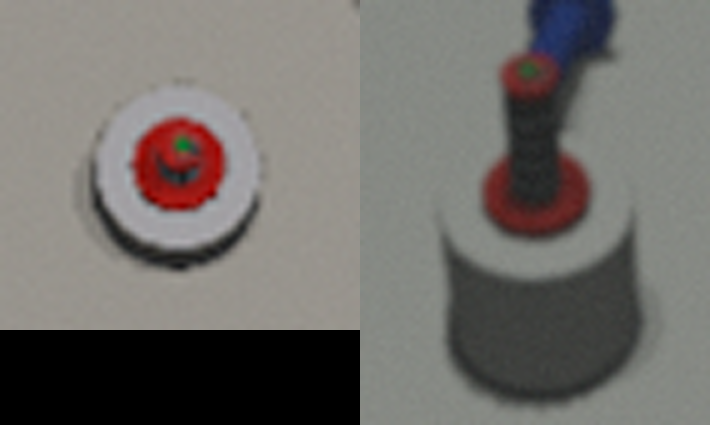

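The crop shows the punch with its flange seated in the stand, green pin on top. In full-image pixels the flange centre is at top (269.7,172.3) and scene (230.2,223.4); the pin is at top about (270.6,169.2) and scene (228.4,199).

```bash
python3 - <<'E'
from h import *
t,s=cam('top'),cam('scene')
print('flange',cross(t,(269.7,172.3),s,(230.2,223.4)), onz(t,(269.7,172.3),73),onz(s,(230.2,223.4),73))
print('pin',cross(t,(270.6,169.2),s,(228.4,199)))
print('mouth',onz(t,(269.7,172.8),66))
print('bush',cross(t,(166.5,207.5),s,(380.5,230.8)))
print(toolstep([574,-22,230]))
E
```

```text
flange (array([577.28066629, -20.69155033,  69.84256166]), np.float64(1.848645975452311)) [577.12086436 -21.5128461   73.        ] [579.75746072 -18.82021796  73.        ]
pin (array([576.60902378, -21.45951464, 127.35016187]), np.float64(2.0550797197846595))
mouth [576.83938067 -21.65443582  66.        ]
bush (array([494.50673279, 237.2412342 ,  32.01083837]), np.float64(1.2914831029797376))
[ 52.23347485 -28.59302212  -2.17258978]
```

Request:
{"method": "servo_tool", "body": {
  "increments": [
    {"linear": [52.6, -28.5, -2.2], "twist": [0, 0, 0], "jaw": 100},
    {"linear": [52.6, -28.5, -2.2], "twist": [0, 0, 0], "jaw": 100},
    {"linear": [52.6, -28.5, -2.2], "twist": [0, 0, 0], "jaw": 100},
    {"linear": [52.6, -28.5, -2.2], "twist": [0, 0, 0], "jaw": 100},
    {"linear": [52.6, -28.5, -2.2], "twist": [0, 0, 0], "jaw": 100},
    {"linear": [52.6, -28.5, -2.2], "twist": [0, 0, 0], "jaw": 100},
    {"linear": [52.6, -28.5, -2.2], "twist": [0, 0, 0], "jaw": 100},
    {"linear": [52.6, -28.5, -2.2], "twist": [0, 0, 0], "jaw": 100},
    {"linear": [52.6, -28.5, -2.2], "twist": [0, 0, 0], "jaw": 100},
    {"linear": [52.6, -28.5, -2.2], "twist": [0, 0, 0], "jaw": 100},
    {"linear": [52.6, -28.5, -2.2], "twist": [0, 0, 0], "jaw": 100},
    {"linear": [52.6, -28.5, -2.2], "twist": [0, 0, 0], "jaw": 100}
  ]
}}

```text
t: 1.8
ee_pos: [577.4, -22.0, 230.1]
ee_rot: [-180.0, 0.0, 22.4]
wrist_force: [0.6, -0.7, 0.8]
gripper_width: 85.3
finger_force: 0.0
```

```bash
python3 - <<'E'
from h import *
c=cam('wrist'); st=ctrl.get_state(); print(st['t'],st['ee_pos'],st['ee_rot'],np.array(c['T_tool_cam']).round(2),c['K'],c['k1'])
for n,p in dict(flange=[577,-21,73],pin=[577,-21,129],mouth=[577,-21,66]).items(): print(n,proj(c,p).round(1))
cv2.imwrite('pics/w1.png',c['img'])
E
```

```text
1.85 [577.31728296 -22.31519774 230.27732394] [-1.79999582e+02  2.11148299e-02  2.23374072e+01] [[   0.      0.95    0.3    76.36]
 [   1.     -0.      0.     -0.18]
 [   0.      0.3    -0.95 -166.05]
 [   0.      0.      0.      1.  ]] [[300.51824965   0.         251.64571501]
 [  0.         300.51824965 186.05538487]
 [  0.           0.           1.        ]] -0.06500578523587948
flange [251.  164.5]
pin [250.9 178.4]
mouth [251. 163.]
```

View pics/w1.png

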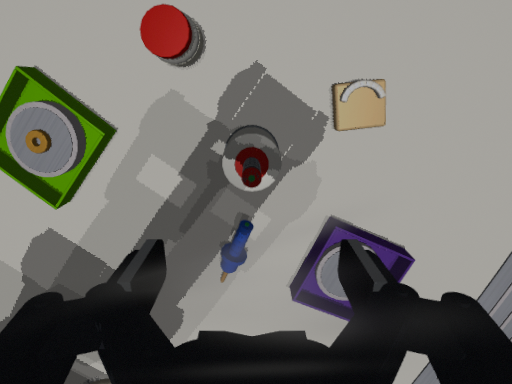

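The wrist picture shows the punch in its stand with flange centre near (251.5,163) and pin near (251,178), matching the projections (251,164.5) and (251,178.4). The green bush is at (38,141).

```bash
python3 - <<'E'
from h import *
c=cam('wrist'); h=cv2.cvtColor(c['img'],cv2.COLOR_BGR2HSV)
def blob(m,box):
    x0,y0,x1,y1=box; q=np.zeros_like(m); q[y0:y1,x0:x1]=m[y0:y1,x0:x1]
    k=max(cv2.findContours(q,0,2)[0],key=cv2.contourArea); return cv2.boundingRect(k),cv2.minEnclosingCircle(k)
m=cv2.inRange(h,(8,120,60),(25,255,255)); b=blob(m,(10,110,75,170)); print('bush',b,onz(c,b[1][0],32))
w=cv2.inRange(h,(60,150,40),(85,255,255)) | cv2.inRange(h,(40,100,40),(85,255,255)); b=blob(w,(235,160,270,195)); print('pin',b,onz(c,b[1][0],129))
r=cv2.inRange(h,(0,130,50),(8,255,255))|cv2.inRange(h,(172,130,50),(180,255,255)); b=blob(r,(225,140,280,195)); print('flange',b)
x,y,ww,hh=b[0]; print(onz(c,(x+ww/2,y+ww/2),73), toolstep([577,-21,76]))
E
```

```text
bush ((25, 130, 23, 23), ((36.41935348510742, 141.40322875976562), 12.229744911193848)) [493.43666521 236.76055481  32.        ]
pin ((248, 175, 6, 6), ((250.6666717529297, 177.6666717529297), 2.687512159347534)) [577.49138453 -20.92296238 129.        ]
flange ((235, 147, 33, 39), ((251.0, 166.0), 19.416587829589844))
[578.08915264 -21.44065566  73.        ] [ 0.02611142 -0.14869366 15.44044245]
```

Request:
{"method": "servo_tool", "body": {
  "increments": [
    {"linear": [0.07, -0.14, 4], "twist": [0, 0, 0], "jaw": 100},
    {"linear": [0.07, -0.14, 8], "twist": [0, 0, 0], "jaw": 100},
    {"linear": [0.07, -0.14, 12], "twist": [0, 0, 0], "jaw": 100},
    {"linear": [0.07, -0.14, 14.5], "twist": [0, 0, 0], "jaw": 100},
    {"linear": [0.07, -0.14, 15.4], "twist": [0, 0, 0], "jaw": 100},
    {"linear": [0.07, -0.14, 15.4], "twist": [0, 0, 0], "jaw": 100},
    {"linear": [0.07, -0.14, 15.4], "twist": [0, 0, 0], "jaw": 40},
    {"linear": [0.07, -0.14, 15.4], "twist": [0, 0, 0], "jaw": 15},
    {"linear": [0.07, -0.14, 15.4], "twist": [0, 0, 0], "jaw": 0},
    {"linear": [0.07, -0.14, 15.4], "twist": [0, 0, 0], "jaw": 0},
    {"linear": [0.07, -0.14, 15.4], "twist": [0, 0, 0], "jaw": 0},
    {"linear": [0.07, -0.14, 15.4], "twist": [0, 0, 0], "jaw": 0}
  ],
  "squeeze": 60
}}

```text
t: 3.4
ee_pos: [578.1, -20.2, 76.6]
ee_rot: [180.0, -0.0, 22.4]
wrist_force: [0.2, -0.9, 3.5]
gripper_width: 16.4
finger_force: 58.4
```

Request:
{"method": "servo_tool", "body": {
  "increments": [
    {"linear": [0, 0, -1.5], "twist": [0, 0, 0], "jaw": 0},
    {"linear": [0, 0, -4], "twist": [0, 0, 0], "jaw": 0},
    {"linear": [0, 0, -7], "twist": [0, 0, 0], "jaw": 0},
    {"linear": [0, 0, -10], "twist": [0, 0, 0], "jaw": 0},
    {"linear": [0, 0, -11], "twist": [0, 0, 0], "jaw": 0},
    {"linear": [0, 0, -11], "twist": [0, 0, 0], "jaw": 0},
    {"linear": [0, 0, -11], "twist": [0, 0, 0], "jaw": 0}
  ]
}}

```text
t: 4.28
ee_pos: [577.3, -19.8, 184.9]
ee_rot: [-179.9, 0.1, 22.4]
wrist_force: [-0.5, -0.0, -4.0]
gripper_width: 16.6
finger_force: 58.9
```

```bash
python3 - <<'E'
from h import *
st=ctrl.get_state(); print({k:st[k] for k in ('t','ee_pos','ee_rot','wrist_force','gripper_width','finger_force')})
c=cam('wrist'); s=cam('scene')
p=st['ee_pos']; print(proj(s,p),proj(s,p-[0,0,72]), proj(c,p-[0,0,70]))
x,y=proj(s,p-[0,0,30]).astype(int); y=max(y,70)
a=cv2.resize(s['img'][y-60:y+60,x-50:x+50],None,fx=4,fy=4,interpolation=2)
b=c['img']; b=cv2.copyMakeBorder(b[:,100:400],0,480-384,0,0,0); cv2.imwrite('pics/lift.png',np.hstack([a,b])); print(x,y)
print(toolstep([494,237,186]))
E
```

```text
{'t': 4.275, 'ee_pos': array([577.27806255, -19.83111825, 184.90623519]), 'ee_rot': array([-1.79911607e+02,  1.16045031e-01,  2.23900444e+01]), 'wrist_force': array([-0.4768805 , -0.04604119, -4.02990295]), 'gripper_width': 16.62448350064126, 'finger_force': 58.91153633594513}
[226.86086515 172.09796992] [229.00745634 205.76722328] [252.13433751 188.67041649]
227 186
[  2.07029144 -26.93018253  -0.0553738 ]
```

View pics/lift.png

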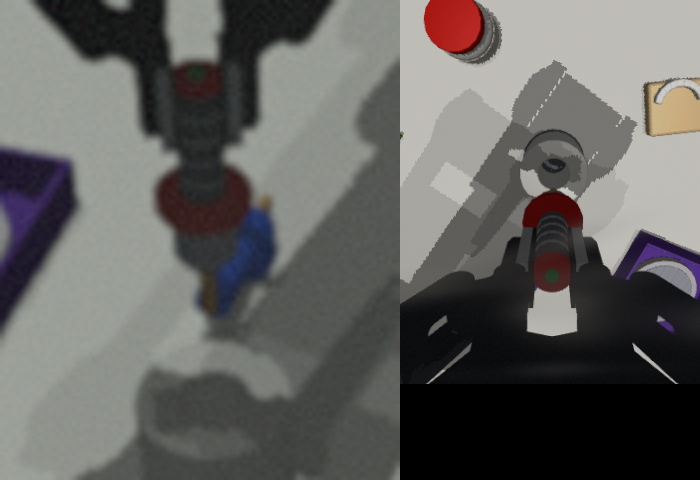

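The lift picture shows the punch held between the fingers, clear of the stand. The nose tip is near crop (210,312) against an expected (208,319), so there was no gross slip. In the wrist view the flange is at about (252,209) and the pin at about (252,275). Now I carry it over to the green tray.

Request:
{"method": "servo_tool", "body": {
  "increments": [
    {"linear": [0.3, -3, 0], "twist": [0, 0, 0], "jaw": 0},
    {"linear": [0.6, -8, 0], "twist": [0, 0, 0], "jaw": 0},
    {"linear": [1.0, -13, 0], "twist": [0, 0, 0], "jaw": 0},
    {"linear": [1.4, -18, 0], "twist": [0, 0, 0], "jaw": 0},
    {"linear": [1.8, -23, 1], "twist": [0, 0, 0], "jaw": 0},
    {"linear": [2.0, -26, 2.5], "twist": [0, 0, 0], "jaw": 0},
    {"linear": [2.1, -26.9, 4], "twist": [0, 0, 0], "jaw": 0},
    {"linear": [2.1, -26.9, 4], "twist": [0, 0, 0], "jaw": 0},
    {"linear": [2.1, -26.9, 4], "twist": [0, 0, 0], "jaw": 0},
    {"linear": [2.1, -26.9, 4], "twist": [0, 0, 0], "jaw": 0}
  ]
}}

```text
t: 5.62
ee_pos: [495.5, 236.0, 146.8]
ee_rot: [180.0, -0.1, 22.3]
wrist_force: [0.7, 0.8, -3.3]
gripper_width: 16.2
finger_force: 59.0
```

```bash
cat > look.py <<'E'
from h import *
import sys
st=ctrl.get_state(); print({k:np.round(st[k],2) for k in ('t','ee_pos','ee_rot','wrist_force','gripper_width','finger_force')})
c=cam('wrist'); T=tool(); h=cv2.cvtColor(c['img'],cv2.COLOR_BGR2HSV)
A=lambda p: (T[:3,:3].T@(p-T[:3,3])).round(1)
def fit(m,box):
    x0,y0,x1,y1=box; q=np.zeros_like(m); q[y0:y1,x0:x1]=m[y0:y1,x0:x1]
    k=max(cv2.findContours(q,0,1)[0],key=cv2.contourArea); return cv2.boundingRect(k),cv2.minEnclosingCircle(k)
g=cv2.inRange(h,(40,90,25),(85,255,255)); b=fit(g,(235,255,270,295)); print('pin',b,A(onz(c,b[1][0],T[2,3]+54)))
r=cv2.inRange(h,(0,130,30),(8,255,255))|cv2.inRange(h,(172,130,30),(180,255,255)); b=fit(r,(200,170,300,255)); print('flange',b)
x,y,w,hh=b[0]; k=w/2*np.sqrt(0.95); print('flange c, px from top edge', (x+w/2,y+w/2*0.97),A(onz(c,(x+w/2,y+w/2*0.97),T[2,3]-2)))
o=cv2.inRange(h,(8,120,60),(25,255,255)); b=fit(o,(180,90,320,205)); print('bush',b)
x,y,w,hh=b[0]; p=onz(c,(x+w/2,y+w/2*.97),32); print(p,A(p))
i=c['img'].copy(); cv2.imwrite(sys.argv[1],cv2.resize(i[90:310,150:350],None,fx=2.7,fy=2.7,interpolation=2))
E
python3 look.py pics/bush.png
```

```text
{'t': np.float64(5.62), 'ee_pos': array([495.47, 235.96, 146.84]), 'ee_rot': array([ 1.7999e+02, -6.0000e-02,  2.2320e+01]), 'wrist_force': array([ 0.75,  0.77, -3.34]), 'gripper_width': np.float64(16.23), 'finger_force': np.float64(59.05)}
pin ((245, 269, 14, 14), ((251.34071350097656, 275.42919921875), 6.842140197753906)) [  0.7  -0.2 -54. ]
flange ((223, 192, 60, 37), ((252.59552001953125, 220.8641815185547), 30.03793716430664))
flange c, px from top edge (253.0, 221.1) [1.4 0.7 2. ]
bush ((236, 161, 30, 30), ((250.5838165283203, 175.52023315429688), 14.916784286499023))
[494.31972638 236.48149307  32.        ] [ -0.9  -0.8 114.8]
```

View pics/bush.png

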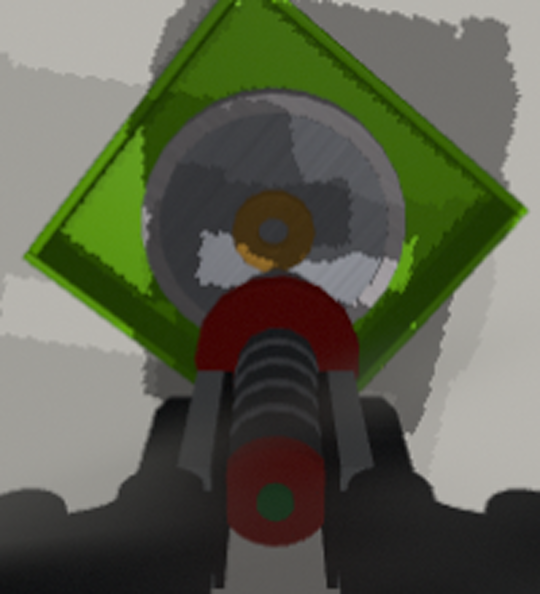

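The picture shows the bush at crop (273,230), i.e. full pixel (251,175), just ahead of the flange, and the punch hanging nearly vertical. By my numbers the nose sits at about (+2.2,+0.9) mm and the bush at (-0.9,-0.8) in tool axes. I shift by that difference and go down close.

Request:
{"method": "servo_tool", "body": {
  "increments": [
    {"linear": [-0.31, -0.16, 1], "twist": [0, 0, 0], "jaw": 0},
    {"linear": [-0.31, -0.16, 2.5], "twist": [0, 0, 0], "jaw": 0},
    {"linear": [-0.31, -0.16, 3.5], "twist": [0, 0, 0], "jaw": 0},
    {"linear": [-0.31, -0.16, 3.5], "twist": [0, 0, 0], "jaw": 0},
    {"linear": [-0.31, -0.16, 3.5], "twist": [0, 0, 0], "jaw": 0}
  ]
}}

```text
t: 6.3
ee_pos: [491.6, 237.1, 111.5]
ee_rot: [180.0, -0.0, 22.4]
wrist_force: [-0.0, 0.2, -2.9]
gripper_width: 16.1
finger_force: 59.0
```

```bash
python3 look.py pics/bush2.png; python3 - <<'E'
from h import *
s=cam('scene');p=tool()[:3,3]
print(proj(s,p),proj(s,p-[0,0,71]),proj(s,[494.4,236.9,32]))
x,y=375,215
a=cv2.resize(s['img'][175:265,330:430],None,fx=6,fy=6,interpolation=2)
cv2.imwrite('pics/sc2.png',a)
E
```

```text
{'t': np.float64(6.3), 'ee_pos': array([491.58, 237.1 , 111.54]), 'ee_rot': array([ 1.800e+02, -3.000e-02,  2.239e+01]), 'wrist_force': array([-0.05,  0.23, -2.9 ]), 'gripper_width': np.float64(16.13), 'finger_force': np.float64(59.04)}
pin ((245, 269, 14, 14), ((251.3333282470703, 275.3333435058594), 6.871953964233398)) [  0.8  -0.4 -54. ]
flange ((223, 192, 60, 36), ((252.29310607910156, 220.1436767578125), 29.872867584228516))
flange c, px from top edge (253.0, 221.1) [1.4 0.6 2. ]
bush ((237, 166, 34, 29), ((253.71766662597656, 182.02996826171875), 17.235849380493164))
[494.67909569 236.52718583  32.        ] [ 2.5  1.7 79.7]
[390.74151349 198.16642424] [381.14682016 226.41712268] [379.93276371 230.72371456]
```

View pics/sc2.png

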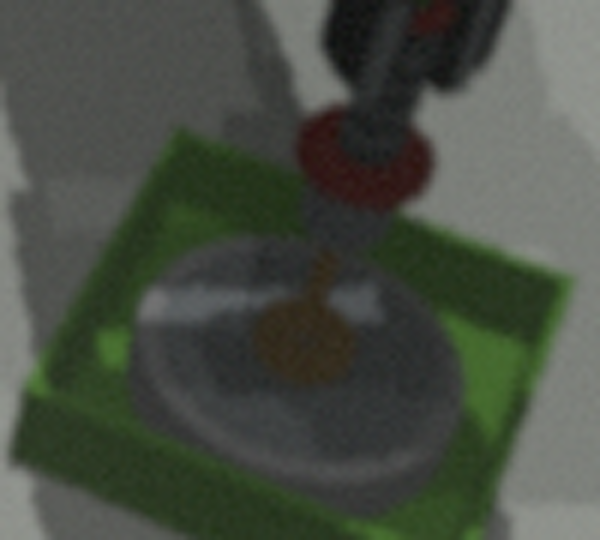

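The scene crop shows the nose tip at about (312,298), just above and in line with the bush centre (304,340). The wrist numbers agree to under 1 mm, so I descend gently.

Request:
{"method": "servo_tool", "body": {
  "increments": [
    {"linear": [0.03, 0.05, 0.2], "twist": [0, 0, 0], "jaw": 0},
    {"linear": [0.03, 0.05, 0.5], "twist": [0, 0, 0], "jaw": 0},
    {"linear": [0.03, 0.05, 0.8], "twist": [0, 0, 0], "jaw": 0},
    {"linear": [0.03, 0.05, 1.1], "twist": [0, 0, 0], "jaw": 0},
    {"linear": [0.03, 0.05, 1.2], "twist": [0, 0, 0], "jaw": 0},
    {"linear": [0.03, 0.05, 1.2], "twist": [0, 0, 0], "jaw": 0}
  ]
}}

```text
t: 7.15
ee_pos: [491.9, 236.7, 99.3]
ee_rot: [-180.0, -0.0, 22.4]
wrist_force: [1.1, 0.1, -4.6]
gripper_width: 16.1
finger_force: 59.1
```

Request:
{"method": "servo_tool", "body": {
  "increments": [
    {"linear": [0, 0, 0.15], "twist": [0, 0, 0], "jaw": 0},
    {"linear": [0, 0, 0.3], "twist": [0, 0, 0], "jaw": 0},
    {"linear": [0, 0, 0.4], "twist": [0, 0, 0], "jaw": 0},
    {"linear": [0, 0, 0.4], "twist": [0, 0, 0], "jaw": 0}
  ]
}}

```text
t: 7.65
ee_pos: [491.8, 236.7, 95.2]
ee_rot: [-180.0, -0.0, 22.4]
wrist_force: [0.6, 0.6, -3.0]
gripper_width: 16.1
finger_force: 59.1
```

Request:
{"method": "servo_tool", "body": {
  "increments": [
    {"linear": [0, 0, 0.1], "twist": [0, 0, 0], "jaw": 0},
    {"linear": [0, 0, 0.2], "twist": [0, 0, 0], "jaw": 0},
    {"linear": [0, 0, 0.2], "twist": [0, 0, 0], "jaw": 0}
  ]
}}

```text
t: 8.02
ee_pos: [492.0, 236.8, 93.6]
ee_rot: [180.0, -0.0, 22.4]
wrist_force: [1.4, 0.2, 0.8]
gripper_width: 16.2
finger_force: 59.4
```

Request:
{"method": "servo_tool", "body": {
  "increments": [
    {"linear": [0, 0, 0.1], "twist": [0, 0, 0], "jaw": 0},
    {"linear": [0, 0, 0.2], "twist": [0, 0, 0], "jaw": 0},
    {"linear": [0, 0, 0.2], "twist": [0, 0, 0], "jaw": 0}
  ]
}}

```text
t: 8.4
ee_pos: [492.0, 236.7, 91.5]
ee_rot: [180.0, -0.0, 22.4]
wrist_force: [0.8, 0.9, 3.9]
gripper_width: 15.8
finger_force: 59.7
```

Request:
{"method": "servo_tool", "body": {
  "increments": [
    {"linear": [0, 0, 0.1], "twist": [0, 0, 0], "jaw": 0},
    {"linear": [0, 0, 0.15], "twist": [0, 0, 0], "jaw": 0},
    {"linear": [0, 0, 0.15], "twist": [0, 0, 0], "jaw": 0}
  ]
}}

```text
t: 8.78
ee_pos: [492.1, 236.7, 90.1]
ee_rot: [180.0, -0.0, 22.4]
wrist_force: [1.1, 0.1, 6.3]
gripper_width: 16.1
finger_force: 59.9
```

Request:
{"method": "servo_tool", "body": {
  "increments": [
    {"linear": [0, 0, 0.1], "twist": [0, 0, 0], "jaw": 0},
    {"linear": [0, 0, 0.1], "twist": [0, 0, 0], "jaw": 0}
  ]
}}

```text
t: 9.02
ee_pos: [492.2, 236.8, 89.3]
ee_rot: [180.0, -0.1, 22.4]
wrist_force: [1.5, 0.9, 6.8]
gripper_width: 16.2
finger_force: 60.0
```

Request:
{"method": "servo_tool", "body": {
  "increments": [
    {"linear": [0, 0, 0.05], "twist": [0, 0, 0], "jaw": 0},
    {"linear": [0, 0, 0.05], "twist": [0, 0, 0], "jaw": 0}
  ]
}}

```text
t: 9.28
ee_pos: [492.2, 236.8, 88.9]
ee_rot: [180.0, -0.1, 22.4]
wrist_force: [0.6, 0.4, 7.1]
gripper_width: 16.2
finger_force: 60.0
```

Request:
{"method": "servo_tool", "body": {
  "increments": [
    {"linear": [0, 0, 0.05], "twist": [0, 0, 0], "jaw": 0},
    {"linear": [0, 0, 0.05], "twist": [0, 0, 0], "jaw": 0}
  ]
}}

```text
t: 9.52
ee_pos: [492.2, 236.8, 88.4]
ee_rot: [180.0, -0.1, 22.4]
wrist_force: [0.1, 0.5, 8.6]
gripper_width: 16.0
finger_force: 60.1
```

```bash
python3 look.py pics/trip0.png
```

```text
{'t': np.float64(9.52), 'ee_pos': array([492.22, 236.8 ,  88.44]), 'ee_rot': array([ 1.7999e+02, -8.0000e-02,  2.2390e+01]), 'wrist_force': array([0.06, 0.49, 8.65]), 'gripper_width': np.float64(16.02), 'finger_force': np.float64(60.09)}
pin ((245, 269, 14, 14), ((251.5, 275.7727355957031), 6.936941146850586)) [  0.5  -0.3 -54. ]
flange ((222, 192, 61, 37), ((252.3392333984375, 221.42926025390625), 30.379955291748047))
flange c, px from top edge (252.5, 221.585) [1.  0.3 2. ]
bush ((235, 173, 38, 25), ((253.2515869140625, 191.43630981445312), 18.813608169555664))
[494.96945955 236.24888785  32.        ] [ 2.2  1.5 56.5]
```

Not tripped yet: the pin hasn't moved and the net force is about 11.7 N. I keep going in half-millimetre steps.

Request:
{"method": "servo_tool", "body": {
  "increments": [
    {"linear": [0, 0, 0.05], "twist": [0, 0, 0], "jaw": 0},
    {"linear": [0, 0, 0.05], "twist": [0, 0, 0], "jaw": 0}
  ]
}}

```text
t: 9.82
ee_pos: [492.3, 236.8, 88.0]
ee_rot: [180.0, -0.1, 22.4]
wrist_force: [0.5, 0.5, 9.1]
gripper_width: 16.3
finger_force: 60.1
```

Request:
{"method": "servo_tool", "body": {
  "increments": [
    {"linear": [0, 0, 0.05], "twist": [0, 0, 0], "jaw": 0},
    {"linear": [0, 0, 0.05], "twist": [0, 0, 0], "jaw": 0}
  ]
}}

```text
t: 10.07
ee_pos: [492.1, 236.7, 87.2]
ee_rot: [180.0, -0.1, 22.4]
wrist_force: [1.5, 0.8, 2.4]
gripper_width: 16.2
finger_force: 59.8
```

Force dropped from about 12 N to 5.5 N net, which is the trip. I check the pin before going on.

```bash
python3 look.py pics/trip1.png | sed -n 1,3p
```

```text
{'t': np.float64(10.07), 'ee_pos': array([492.07, 236.75,  87.22]), 'ee_rot': array([ 1.7999e+02, -5.0000e-02,  2.2390e+01]), 'wrist_force': array([1.49, 0.81, 2.45]), 'gripper_width': np.float64(16.16), 'finger_force': np.float64(59.84)}
pin ((245, 269, 14, 22), ((251.5, 279.5952453613281), 10.700984001159668)) [ -1.5  -0.3 -54. ]
flange ((222, 192, 61, 37), ((252.24093627929688, 221.38601684570312), 30.28406524658203))
```

The pin is up (its blob grew from 14 to 22 px). I stop pressing and lift straight out.

Request:
{"method": "servo_tool", "body": {
  "increments": [
    {"linear": [0, 0, -0.4], "twist": [0, 0, 0], "jaw": 0},
    {"linear": [0, 0, -1.0], "twist": [0, 0, 0], "jaw": 0},
    {"linear": [0, 0, -2.0], "twist": [0, 0, 0], "jaw": 0},
    {"linear": [0, 0, -4], "twist": [0, 0, 0], "jaw": 0},
    {"linear": [0, 0, -7], "twist": [0, 0, 0], "jaw": 0},
    {"linear": [0, 0, -10], "twist": [0, 0, 0], "jaw": 0},
    {"linear": [0, 0, -10], "twist": [0, 0, 0], "jaw": 0},
    {"linear": [0, 0, -10], "twist": [0, 0, 0], "jaw": 0}
  ]
}}

```text
t: 11.12
ee_pos: [491.0, 236.4, 185.3]
ee_rot: [-180.0, 0.2, 22.4]
wrist_force: [-0.3, -0.3, -4.1]
gripper_width: 16.3
finger_force: 59.4
```

```bash
python3 look.py pics/up.png | sed -n 1,4p; python3 -c "
from h import *
print(toolstep([577.5,-20.0,186]))"
```

```text
{'t': np.float64(11.12), 'ee_pos': array([490.95, 236.43, 185.28]), 'ee_rot': array([-1.7998e+02,  1.7000e-01,  2.2390e+01]), 'wrist_force': array([-0.28, -0.27, -4.14]), 'gripper_width': np.float64(16.27), 'finger_force': np.float64(59.35)}
pin ((245, 269, 14, 14), ((251.34071350097656, 275.42919921875), 6.842140197753906)) [  0.5  -0.3 -54. ]
flange ((222, 192, 61, 37), ((252.0, 219.5), 30.203575134277344))
flange c, px from top edge (252.5, 221.585) [1.  0.3 2. ]
[-1.76354285 27.00943244 -0.09584677]
```

Request:
{"method": "servo_tool", "body": {
  "increments": [
    {"linear": [-0.3, 3, 0], "twist": [0, 0, 0], "jaw": 0},
    {"linear": [-0.6, 8, 0], "twist": [0, 0, 0], "jaw": 0},
    {"linear": [-0.9, 13, 0], "twist": [0, 0, 0], "jaw": 0},
    {"linear": [-1.2, 18, 0], "twist": [0, 0, 0], "jaw": 0},
    {"linear": [-1.5, 23, 0], "twist": [0, 0, 0], "jaw": 0},
    {"linear": [-1.8, 26, 0], "twist": [0, 0, 0], "jaw": 0},
    {"linear": [-1.82, 27, 0], "twist": [0, 0, 0], "jaw": 0},
    {"linear": [-1.82, 27, 0], "twist": [0, 0, 0], "jaw": 0},
    {"linear": [-1.82, 27, 0], "twist": [0, 0, 0], "jaw": 0}
  ]
}}

```text
t: 12.3
ee_pos: [577.5, -18.7, 186.5]
ee_rot: [-180.0, 0.0, 22.5]
wrist_force: [0.5, -0.1, -3.1]
gripper_width: 15.8
finger_force: 59.5
```

Request:
{"method": "servo_tool", "body": {
  "increments": [
    {"linear": [0, 0, 1.5], "twist": [0, 0, 0], "jaw": 0},
    {"linear": [0, 0, 3.5], "twist": [0, 0, 0], "jaw": 0},
    {"linear": [0, 0, 5.0], "twist": [0, 0, 0], "jaw": 0},
    {"linear": [0, 0, 5.5], "twist": [0, 0, 0], "jaw": 0},
    {"linear": [0, 0, 6.0], "twist": [0, 0, 0], "jaw": 0},
    {"linear": [0, 0, 6.5], "twist": [0, 0, 0], "jaw": 0},
    {"linear": [0, 0, 7.0], "twist": [0, 0, 0], "jaw": 0},
    {"linear": [0, 0, 7.5], "twist": [0, 0, 0], "jaw": 0},
    {"linear": [0, 0, 7.5], "twist": [0, 0, 0], "jaw": 0}
  ]
}}

```text
t: 13.42
ee_pos: [577.7, -19.9, 111.4]
ee_rot: [-180.0, 0.0, 22.4]
wrist_force: [-0.0, 0.3, -2.9]
gripper_width: 16.4
finger_force: 59.4
```

Request:
{"method": "servo_tool", "body": {
  "increments": [
    {"linear": [0, 0, 0.4], "twist": [0, 0, 0], "jaw": 0},
    {"linear": [0, 0, 0.8], "twist": [0, 0, 0], "jaw": 0},
    {"linear": [0, 0, 1.2], "twist": [0, 0, 0], "jaw": 0},
    {"linear": [0, 0, 1.2], "twist": [0, 0, 0], "jaw": 0}
  ]
}}

```text
t: 13.92
ee_pos: [577.6, -19.8, 99.4]
ee_rot: [-180.0, 0.0, 22.4]
wrist_force: [-0.1, 0.3, -3.8]
gripper_width: 16.1
finger_force: 59.4
```

Request:
{"method": "servo_tool", "body": {
  "increments": [
    {"linear": [0, 0, 0.5], "twist": [0, 0, 0], "jaw": 0},
    {"linear": [0, 0, 1.0], "twist": [0, 0, 0], "jaw": 0},
    {"linear": [0, 0, 1.5], "twist": [0, 0, 0], "jaw": 0},
    {"linear": [0, 0, 1.9], "twist": [0, 0, 0], "jaw": 0},
    {"linear": [0, 0, 1.9], "twist": [0, 0, 0], "jaw": 0}
  ]
}}

```text
t: 14.55
ee_pos: [577.7, -19.9, 80.4]
ee_rot: [-180.0, 0.0, 22.4]
wrist_force: [0.6, -0.6, -3.0]
gripper_width: 16.1
finger_force: 59.4
```

Going in freely. Now I feel for the flange seating, which should come near TCP z of about 76.5.

Request:
{"method": "servo_tool", "body": {
  "increments": [
    {"linear": [0, 0, 0.1], "twist": [0, 0, 0], "jaw": 0},
    {"linear": [0, 0, 0.2], "twist": [0, 0, 0], "jaw": 0},
    {"linear": [0, 0, 0.3], "twist": [0, 0, 0], "jaw": 0},
    {"linear": [0, 0, 0.3], "twist": [0, 0, 0], "jaw": 0}
  ]
}}

```text
t: 15.05
ee_pos: [577.8, -19.9, 77.7]
ee_rot: [-180.0, 0.0, 22.4]
wrist_force: [0.1, 0.4, -3.3]
gripper_width: 16.3
finger_force: 59.4
```

Request:
{"method": "servo_tool", "body": {
  "increments": [
    {"linear": [0, 0, 0.05], "twist": [0, 0, 0], "jaw": 0},
    {"linear": [0, 0, 0.1], "twist": [0, 0, 0], "jaw": 0},
    {"linear": [0, 0, 0.1], "twist": [0, 0, 0], "jaw": 0}
  ]
}}

```text
t: 15.42
ee_pos: [577.8, -19.9, 76.8]
ee_rot: [-180.0, 0.0, 22.4]
wrist_force: [0.6, -1.0, -4.3]
gripper_width: 16.1
finger_force: 59.4
```

Request:
{"method": "servo_tool", "body": {
  "increments": [
    {"linear": [0, 0, 0.05], "twist": [0, 0, 0], "jaw": 0},
    {"linear": [0, 0, 0.1], "twist": [0, 0, 0], "jaw": 0},
    {"linear": [0, 0, 0.1], "twist": [0, 0, 0], "jaw": 0}
  ]
}}

```text
t: 15.8
ee_pos: [578.1, -20.0, 76.6]
ee_rot: [180.0, -0.0, 22.4]
wrist_force: [-2.7, 0.2, 6.0]
gripper_width: 15.8
finger_force: 60.4
```

Seated at the same height as at the grasp. I release and retreat straight up.

Request:
{"method": "servo_tool", "body": {
  "increments": [
    {"linear": [0, 0, 0], "twist": [0, 0, 0], "jaw": 30},
    {"linear": [0, 0, 0], "twist": [0, 0, 0], "jaw": 60},
    {"linear": [0, 0, 0], "twist": [0, 0, 0], "jaw": 100},
    {"linear": [0, 0, 0], "twist": [0, 0, 0], "jaw": 100},
    {"linear": [0, 0, 0], "twist": [0, 0, 0], "jaw": 100},
    {"linear": [0, 0, 0], "twist": [0, 0, 0], "jaw": 100},
    {"linear": [0, 0, -2], "twist": [0, 0, 0], "jaw": 100},
    {"linear": [0, 0, -5], "twist": [0, 0, 0], "jaw": 100},
    {"linear": [0, 0, -9], "twist": [0, 0, 0], "jaw": 100},
    {"linear": [0, 0, -13], "twist": [0, 0, 0], "jaw": 100},
    {"linear": [0, 0, -15.5], "twist": [0, 0, 0], "jaw": 100},
    {"linear": [0, 0, -15.5], "twist": [0, 0, 0], "jaw": 100}
  ]
}}

```text
t: 17.3
ee_pos: [578.5, -20.0, 232.4]
ee_rot: [179.9, -0.2, 22.4]
wrist_force: [-0.9, -0.3, -0.6]
gripper_width: 85.3
finger_force: 0.0
```

```bash
python3 - <<'E'
from h import *
c=cam('wrist'); s=cam('scene'); print(ctrl.get_state()['wrist_force'])
for z in (73,129): print(proj(c,[577.3,-21,z]),proj(s,[577.3,-21,z]))
a=cv2.resize(s['img'][185:270,195:265],None,fx=5,fy=5,interpolation=2); b=c['img'][:425,50:400]
b=cv2.copyMakeBorder(b,0,425-b.shape[0],0,0,0); cv2.imwrite('pics/end.png',np.hstack([a,b]))
E
```

```text
[ 0.18679312 -0.59770097 -0.68544231]
[252.09214941 165.73181926] [229.40171409 222.12135994]
[252.26189245 179.62493461] [227.8570885  198.59184928]
```

View pics/end.png

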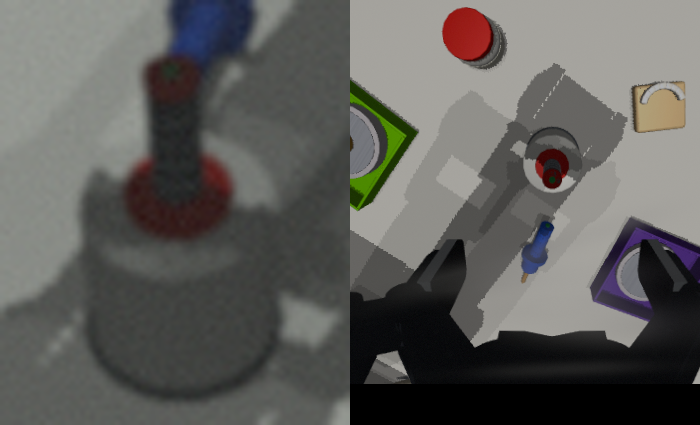

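The final pictures show the punch upright in its stand, with the flange on the mouth at crop (178,193) and the pin at (170,70), as at the start. The jar and the model haven't moved, and the gripper is clear.

```bash
python3 -c "
from plant import ctrl
print(ctrl.sign_off())"
```

```text
the job is handed in; nothing more can be done
None
```

Job handed in: the punch tripped once in the green tray's bush, at about 12 N with the pin seen to jump up, and I stopped there; it is back upright and fully down in its stand, released, with the jar and model where they were.

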